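# Seat the temperature probe in the sloped block heater and switch it on

## Task

Take the square-headed temperature probe from the rack and push it, without forcing it, fully home into the narrower of the two wells in the heater's sloped metal block, so that its head rests on the block; let it go there. Then flip the heater's toggle switch all the way over, away from the front. Leave the other instruments in the rack and the things on the bench undisturbed.

Things in the scene. Friction and masses are not known exactly. Their poses are not given: they have to be found in the camera images.
- probe: cordless temperature probe, 146 mm long, 120 g: square grey plastic head 30 x 30 mm, 60 mm tall (plus a black 16 mm stub, 6 mm tall, on top) on a round steel shaft 12 mm in diameter, 80 mm long, tapered at the tip. Origin: centre of the head's underside, where the shaft begins; z from tip to head, x and y square to the head's faces. Starts upright in a rack hole, head resting on the rack's top.
- probe_tip (a point): the tip of the probe's shaft, 80 mm below the probe's origin
- probe_grip (a point): the point on the probe's axis in the middle of its head to grip, 35 mm above the probe's origin
- rack: white plastic rack fixed to the bench, 90 x 250 mm, top plate 70 x 250 mm at height 105 mm, with three holes 16 mm in diameter at y = -90, 0 and +90 mm. The probe and two other instruments stand in the holes, in any order. Origin at the centre of its underside.
- heater: white block heater fixed to the bench: base 230 x 260 mm, 45 mm high (x -110 to +120 mm), a 130 mm high housing across the back (x over 62 mm), an aluminium block with two sloping wells on its +y half, and a toggle switch on the front of its -y half. Origin at the centre of its underside; front faces -x.
- well: narrower well of the heater's aluminium block: round hole 14.5 mm wide, 90 mm deep, 2 mm chamfer. Origin: centre of its mouth, in the flat sloping face, 135 mm above the bench; z points out of the hole, leaning 30 degrees from vertical to the heater's front; y is the heater's y. Face: 85 mm along x, 125 mm along y (-92.5 to +32.5). The other well, 24.5 mm wide, at y = -60 mm, is not to be used.
- power (a joint): the heater's toggle switch, rad: near 0 when it leans to the front (off), 1.0 when swung fully to the back (on). It stays where it is left.
- power_tip (a point): the free tip of the toggle lever, which is 80 mm long; it swings in the heater's x-z plane, from leaning 0.5 rad to the heater's front (-x) at joint value 0 to leaning 0.5 rad to the back at 1.0.
- electrode: other instrument in the rack, to be left alone: round black head 26 mm in diameter and 40 mm tall on a glass shaft. Origin at the centre of the head's underside.
- dial: other instrument in the rack, to be left alone: dial thermometer, round steel head 42 mm in diameter, 26 mm tall, on a thin stem. Origin at the centre of the head's underside.
- vial_a: amber vial with black cap, 32 mm in diameter, 62 mm tall. Loose bystander, origin at the centre of its underside.
- vial_b: the same vial again, standing on the heater's 130 mm high back housing. Loose bystander, origin at the centre of its underside.
- beaker: glass beaker, 76 mm in diameter, 95 mm tall. Loose bystander, origin at the centre of its underside.
- driver: screwdriver lying down, 170 mm long. Loose bystander, origin at the centre of its underside.
- flacon: white plastic bottle, 66 mm in diameter, 130 mm tall. Loose bystander, origin at the centre of its underside.

How it is judged (in metres and radians):
On the way, in this order (a step that is already met when the one before it is completed fails the run):
1. the probe is fully home in the narrower well (z of probe_tip in the frame of well between -0.09 and -0.074 m and angle between the z axis of probe and the z axis of well, either way round below 0.1 rad and x of probe_tip in the frame of well between -0.008 and 0.008 m and y of probe_tip in the frame of well between -0.008 and 0.008 m), for 0.2 s.
2. with the probe in place and let go, the switch is flipped all the way over (all of step 1 and value of joint power above 0.85 rad and contact force between probe and the fingers below 0.1 N), for 0.2 s.
At the end, for the whole second after the job is handed in: The probe rests in the narrower well, tip 74 mm or more below the mouth (head within 6 mm of the face), within 8 mm of the axis and 0.1 rad of parallel; switch above 0.85 rad; electrode and dial within 20 mm, all other loose things within 30 mm of their starts (all of step 1 and value of joint power above 0.85 rad and linear speed of probe below 0.02 m/s and distance of each of electrode, dial from where it was at the start of the episode below 0.02 m and distance of each of vial_a, vial_b, beaker, driver, flacon from where it was at the start of the episode below 0.03 m); the robot touches nothing.
It fails at once if another instrument of the rack is moved by more than 20 mm (distance of any of electrode, dial from where it was at the start of the episode above 0.02 m).
It fails at once if a vial, the beaker, the screwdriver or the bottle is moved by more than 30 mm (distance of any of vial_a, vial_b, beaker, driver, flacon from where it was at the start of the episode above 0.03 m).
It fails at once if the probe is forced: pressed on the heater with more than 60 N (contact force between probe and heater above 60 N).
It also fails if it takes over 51 s, if anything falls off the work surface, if the arm or the gripper's body presses on something with over 40 N, if the wrist force passes 120 N, or if a joint passes its speed limit or range.

## Robot

A 6-joint arm with a two-finger parallel gripper is mounted at the origin on the work surface. World frame = base frame: x ahead of the robot, y to its left, z up, the work surface at z = 0. Lengths are in m, angles in degrees, forces in N, time in s.
With the tool pointing down it reaches from about 0.4 to 0.825 m from the base axis. Payload 7 kg.
Tool frame: the origin (TCP) lies at the very end of the fingers, on their centre line; the grasp point (between the pads) lies 19 mm behind it (ctrl.grip_point_offset is the distance from the TCP to the grasp point, in m); x points along the fingers, z is the direction in which the jaws open and shut, and the axes are right-handed (so a half turn about x gives the same grasp; the last joint's range is limited). The gripper opens to 88 mm and grips with 3 to 60 N. Pads are 19 mm wide; open, the fingers measure 130 mm over their backs; the gripper's body (78 mm by 193 mm) begins 47 mm behind the grasp point.
Start: joints at [-59.238, 20.546, 0.682, 0, -70.136, -16.507], TCP at [0.166, -0.654, 0.227] pointing down, gripper open.
Joint ranges: [-176.03, 176.03], [-82.01, 121.73], [-58.28, 71.71], [-173.87, 95.51], [-174.79, -0.11], [-173.66, 173.66]. Speed limits (degrees/s): [136.94, 136.94, 172.46, 180, 180, 180].

## Interface

Orientations are given as [roll, pitch, yaw] about the fixed x, y, z axes, in that order (R = Rz(yaw) Ry(pitch) Rx(roll)).
In Python, from plant import get_obs, snapshot, calibration, close_job, ctrl gives the robot as it stands.
- The arm moves only by the tool move_arm, never from a script. Its argument "commands" is a list that holds one entry, the list of rows, each a list of 4 numbers: the shift along the tool's x, y, z in cm, then the turn about the tool's x in rad. In form: [[[dx, dy, dz, spin], ...]]. A call has 1 to 8 rows; each row shifts and turns the commanded pose from where the row before left it, along the tool's axes as they then stand; what a row does not reach is not made up. A row lasts 1/10 s, in which the tool goes at most 50 mm and 8.59 degrees, less where a joint would pass 70% of its speed; a pose out of reach is approached as far as the arm can. A call with a gripper value outside its range is refused whole. "jaw" is the finger opening in cm, from 0 to 8.76, set as the call begins (left out, the last holds). The fingers move at their own pace and stop on an object; the grip force is fixed at half the most. Time passes only in rows, so rows that do not move let the fingers close. It gives the time, the measured TCP pose, the force and the opening at its end, in the units of the state.
- get_obs(): the state, without advancing time (a new reading comes with each control period).
- snapshot(name): name is "side" or "top" or "wrist"; returns (picture, depth): 400x640x3 uint8, red, green, blue; 400x640 float32, m along the optical axis (not along the pixel's ray), 0 where there is no reading.
- calibration(name): a dict with "mtx" (3x3 intrinsics, pixels), "T" (4x4, takes a point from camera to world coordinates); the wrist camera has in their place "tool_from_camera" (4x4, takes a point from camera to tool coordinates, whose origin is the TCP and whose axes are the tool frame's). Camera axes: x right, y up, looking along -z (the intrinsics and any distortion apply to the point x, -y, -z); pixel columns grow to the right and rows downward; lengths in m; the calibration is good to about 2 mm. The wrist camera is an equidistant fisheye: a pixel r from the principal point sees the ray r / f radians off the axis. A picture is of the moment at which its call begins: read the wrist's pose just before it. calibration takes no time and is no camera call.
- close_job(): hands the job in, once; it reports no verdict.
The state is a dict: "clock": time; "joint_pos": joint angles; "qvel": joint speeds; "tau": joint torques, N m; "tool_pos": TCP position; "orientation": TCP orientation; "force": force on the tool from outside, world axes, zero at the start; "moment": the same for the moment, N m; "opening": finger opening in m.
Only numpy, scipy, OpenCV 4.12 (cv2) and the standard library are available. Lean on these libraries where they do the work, as an engineer would, in place of code of your own. Each camera call takes 0.05 s, during which the arm holds its last target. There are 200 camera calls.

## Working session

There is one attempt and no reset: what is moved stays moved. The work goes in short steps, Python scripts to look and compute and a tool call to move; the robot and the scene stay as the last step left them, time stands still between calls to the robot, and variables do not carry over. Pictures are saved under pics/ and viewed, about 8 in all and at most 12, crops included, and the job is handed in when it is done.

Besides the shell and the picture viewer there is one more tool, called after "Call:" as name([rows], argument=value, ...), one row to a line, values as JSON. move_arm: Moves the arm, as the interface text tells. Its arguments: {"type":"object","properties":{"commands":{"type":"array"},"jaw":{"type":"number"}},"required":["commands"]}

```bash
mkdir -p pics; ls
python3 - <<'E'
from plant import *
import cv2,numpy as np
np.set_printoptions(precision=4,suppress=True)
print(get_obs()['clock'],ctrl.grip_point_offset)
for n in("side","top"):
    p,d=snapshot(n);c=calibration(n);print(n,c)
    cv2.imwrite(f"pics/{n}0.png",p[...,::-1]);np.savez(f"{n}0.npz",p=p,d=d)
print(calibration("wrist"))
E
```

```text
pics
0.0 0.0188
side {'mtx': array([[371.2313,   0.    , 322.3178],
       [  0.    , 371.2313, 192.1208],
       [  0.    ,   0.    ,   1.    ]]), 'T': array([[-0.9954,  0.0619, -0.0738,  0.5163],
       [-0.096 , -0.5776,  0.8107,  0.7915],
       [ 0.0076,  0.814 ,  0.5808,  0.6646],
       [ 0.    ,  0.    ,  0.    ,  1.    ]])}
top {'mtx': array([[495.942 ,   0.    , 322.9148],
       [  0.    , 495.942 , 192.9695],
       [  0.    ,   0.    ,   1.    ]]), 'T': array([[-0.0101,  0.9891, -0.1469,  0.3431],
       [-0.9999, -0.0099,  0.0024,  0.0457],
       [ 0.001 ,  0.1469,  0.9891,  1.6331],
       [ 0.    ,  0.    ,  0.    ,  1.    ]])}
{'mtx': array([[309.7069,   0.    , 314.6488],
       [  0.    , 309.7069, 200.6901],
       [  0.    ,   0.    ,   1.    ]]), 'tool_from_camera': array([[ 0.0005,  0.2537, -0.9673, -0.1584],
       [-0.0004,  0.9673,  0.2537,  0.0684],
       [ 1.    ,  0.0003,  0.0006,  0.0001],
       [ 0.    ,  0.    ,  0.    ,  1.    ]])}
```

View pics/side0.png

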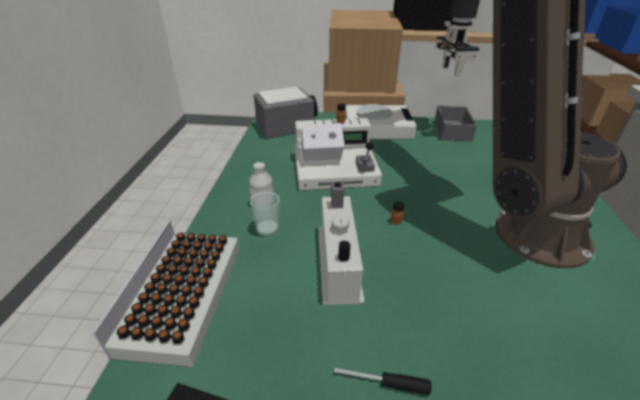

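View pics/top0.png

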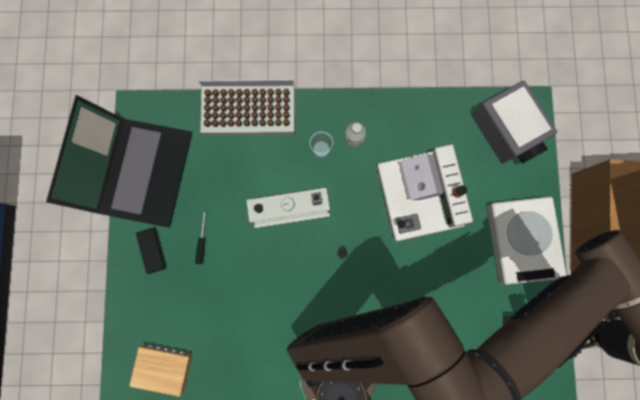

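```bash
cat > h.py <<'E'
import numpy as np,cv2
from scipy.spatial.transform import Rotation as Rn
from plant import *
np.set_printoptions(precision=4,suppress=True)
def cloud(n,d,tool=None):
    c=calibration(n);K=c['mtx'];v,u=np.mgrid[:400,:640]
    a=(u-K[0,2])/K[0,0];b=(v-K[1,2])/K[1,1]
    if n=='wrist':
        r=np.hypot(a,b)+1e-9;s=np.tan(np.minimum(r,1.4))/r;a=a*s;b=b*s;T=tool@c['tool_from_camera']
    else:T=c['T']
    P=np.stack([a*d,-b*d,-d],-1)
    return P@T[:3,:3].T+T[:3,3]
def pose(o=None):
    o=o or get_obs();T=np.eye(4);T[:3,:3]=Rn.from_euler('xyz',o['orientation'],degrees=True).as_matrix();T[:3,3]=o['tool_pos'];return T
def rect(P,m):
    k,l,s,_=cv2.connectedComponentsWithStats(m.astype(np.uint8));i=1+np.argmax(s[1:,4])
    return cv2.minAreaRect((P[l==i][:,:2]*1000).astype(np.float32)),(l==i)
E
python3 - <<'E'
from h import *
ims=[]
for n in("side","top"):
    f=np.load(n+"0.npz");P=cloud(n,f['d']);x,y,z=P[...,0],P[...,1],P[...,2]
    print(n)
    near=(x>.15)&(x<.75)
    m=near&(abs(z-.105)<.004)&(y>-.05)&(y<.35);print('rack',rect(P,m)[0],np.median(z[m]))
    m=near&(abs(z-.130)<.005)&(y<-.1)&(y>-.5);r,mm=rect(P,m);print('housing',r,np.median(z[mm]))
    m=near&(abs(z-.045)<.004)&(y<-.1)&(y>-.5);r,mm=rect(P,m);print('base',r,np.median(z[mm]))
    for q in([(175,310),(90,390)][n=='top'],):
        pass
    b=(150,110,300,205) if n=='side' else None
f=np.load("side0.npz");a=cv2.resize(f['p'][100:310,285:415,::-1],None,fx=3,fy=2.85,interpolation=3)
g=np.load("top0.npz");b=cv2.resize(g['p'][125:260,230:490,::-1],(800,415),interpolation=3)
cv2.imwrite('pics/c1.png',cv2.resize(g['p'][125:260,360:490,::-1],(390,598),interpolation=3)) 
c=np.zeros((600,800,3),np.uint8);c[:598,:390]=a[:598,:390];c[:405,400:790]=cv2.resize(g['p'][125:260,360:490,::-1],(390,405),interpolation=3)
c[420:600,400:700]=cv2.resize(g['p'][175:235,240:340,::-1],(300,180),interpolation=3)
cv2.imwrite('pics/c1.png',c)
E
```

```text
side
rack ((533.5887451171875, 151.2206573486328), (70.3609619140625, 253.4694366455078), 8.400031089782715) 0.10405974659503381
housing ((516.0518188476562, -372.9705810546875), (100.36634826660156, 61.76774215698242), 10.107986450195312) 0.128691574516705
base ((570.3075561523438, -269.941162109375), (257.2376708984375, 226.3976593017578), 11.625686645507812) 0.043814033397366337
top
rack ((536.4781494140625, 153.29254150390625), (71.12614440917969, 250.247802734375), 8.408763885498047) 0.10551653637913616
housing ((591.5945434570312, -357.21710205078125), (249.3311767578125, 61.1148681640625), 12.010704040527344) 0.1302635791992357
base ((569.409423828125, -251.7965850830078), (259.6060485839844, 188.31207275390625), 11.83206844329834) 0.045278056530419164
```

View pics/c1.png

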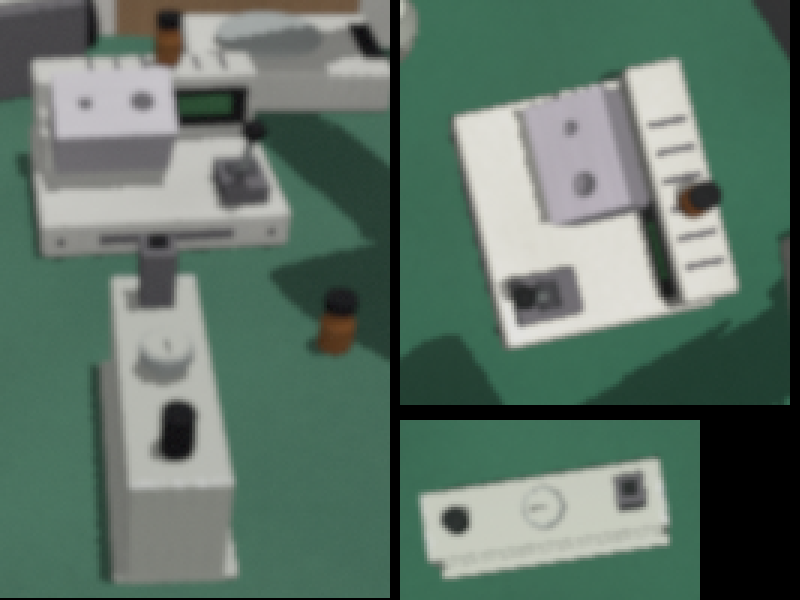

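```bash
cat >> h.py <<'E'
def ray(n,u,v,z,tool=None):
    c=calibration(n);K=c['mtx'];a=(u-K[0,2])/K[0,0];b=(v-K[1,2])/K[1,1]
    if n=='wrist':
        r=np.hypot(a,b)+1e-9;s=np.tan(r)/r;a*=s;b*=s;T=tool@c['tool_from_camera']
    else:T=c['T']
    d=T[:3,:3]@[a,-b,-1];return T[:3,3]+d*(z-T[2,3])/d[2]
def to(p):  # world target -> shift in tool axes, cm
    T=pose();return T[:3,:3].T@(np.array(p)-T[:3,3])*100
E
python3 - <<'E'
from h import *
o=get_obs();print(o['clock'],o['tool_pos'],o['orientation']);print(pose()[:3,:3])
print('narrow',ray('top',417.2,167.3,.135),ray('side',285+84/3,100+103/2.85,.135))
print('wide',ray('top',421.5,186,.135),ray('side',285+142/3,100+101/2.85,.135))
print('probe top',ray('top',240+229/3,175+67/3,.165),ray('side',285+157/3,100+242/2.85,.168))
print('lever tip',ray('top',360+123/3,125+292/3,.12),ray('side',285+255/3,100+131/2.85,.12))
print('vialb',ray('top',360+305/3,125+195/3,.192))
print(to([.5,-.35,.45]),to([.6,-.2,.40]))
E
```

```text
0.1 [ 0.1661 -0.6538  0.2257] [  4.9234  89.9131 109.1721]
[[-0.0005 -0.9692 -0.2461]
 [ 0.0014 -0.2461  0.9692]
 [-1.      0.0001  0.0015]]
narrow [ 0.6426 -0.249   0.135 ] [ 0.6411 -0.2431  0.135 ]
wide [ 0.5841 -0.2599  0.135 ] [ 0.5817 -0.2546  0.135 ]
probe top [0.5481 0.0619 0.165 ] [0.5468 0.0654 0.168 ]
lever tip [ 0.4746 -0.1958  0.12  ] [ 0.4635 -0.2265  0.12  ]
vialb [ 0.5619 -0.366   0.192 ]
[-22.4032 -39.8407  21.2602] [-17.3867 -53.2257  33.3299]
```

Call:
move_arm([
  [[-4, -2, 2, 0], [-4, -4, 2.5, 0], [-2, -4.3, 2.5, 0], [0, -4.3, 2.5, 0], [0, -4.3, 2.5, 0], [0, -4.3, 2.5, 0], [0, -4.3, 2.5, 0], [0, -4.3, 2.5, 0]],
])

```text
clock: 0.9
tool_pos: [0.4187, -0.394, 0.3175]
orientation: [-0.4, 90.0, 103.8]
force: [1.0, -1.2, 0.2]
opening: 0.0872
```

```bash
python3 -c "
from h import *
print(get_obs()['tool_pos'],to([.56,-.18,.32]))"
```

```text
[ 0.4187 -0.394   0.3175] [ -0.2503 -18.9622  17.2589]
```

Call:
move_arm([
  [[0, -3.8, 3.4, 0], [0, -3.8, 3.4, 0], [0, -3.8, 3.4, 0], [0, -3.8, 3.4, 0], [0, -3.8, 3.4, 0], [0, 0, 0, 0], [0, 0, 0, 0]],
])

```text
clock: 1.6
tool_pos: [0.5577, -0.187, 0.3168]
orientation: [67.6, 89.9, 172.0]
force: [-0.4, -0.5, -0.2]
opening: 0.0875
```

```bash
cat > snap.py <<'E'
import sys
from h import *
n=sys.argv[1]
T=pose();p,d=snapshot('wrist');np.savez(n+'.npz',p=p,d=d,T=T);cv2.imwrite(f'pics/{n}.png',p[...,::-1])
print(get_obs()['clock'],T)
E
python3 snap.py w1
```

```text
1.65 [[-0.0013 -0.9686 -0.2487  0.5577]
 [ 0.0002 -0.2487  0.9686 -0.187 ]
 [-1.      0.0012  0.0005  0.3168]
 [ 0.      0.      0.      1.    ]]
```

View pics/w1.png

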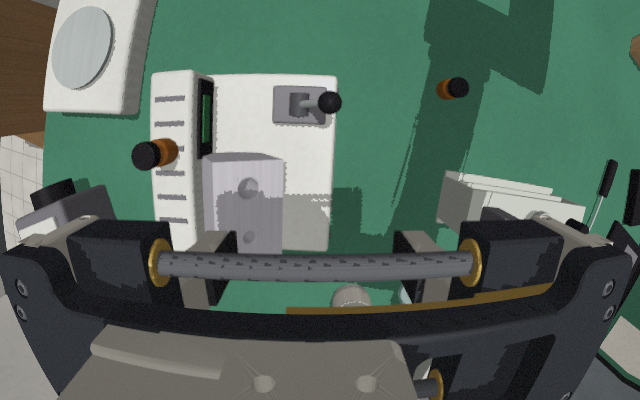

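Run:
```python
from h import *
f=np.load('w1.npz');T=f['T'];d=f['d'];P=cloud('wrist',d,T);x,y,z=np.moveaxis(P,-1,0)
# face plane
v,u=np.mgrid[:400,:640]
m=(u>212)&(u<278)&(v>165)&(v<245)&(z>.105)&(z<.175)
Q=P[m];
for _ in range(4):
    c=Q.mean(0);n=np.linalg.svd(Q-c,full_matrices=False)[2][2];n*=np.sign(n[2]);Q=P[m];Q=Q[abs((Q-c)@n)<.003]
print('plane',c,n,'tilt',np.degrees(np.arccos(n[2])),'az',np.degrees(np.arctan2(n[1],n[0])),len(Q),m.sum())
s=((P-c)@n);fm=(abs(s)<.003)&(u<300)&(v<260)&(v>140)
e1=np.array([-n[1],n[0],0]);e1/=np.linalg.norm(e1);e2=np.cross(n,e1)
k,l,st,_=cv2.connectedComponentsWithStats(fm.astype(np.uint8));i=1+np.argmax(st[1:,4]);F=P[l==i]
r=cv2.minAreaRect((np.c_[(F-c)@e1,(F-c)@e2]*1000).astype(np.float32));print('face',r)
# wells: rays to plane
K=calibration('wrist');C=T@K['tool_from_camera']
def rp(uu,vv):
    M=K['mtx'];a=(uu-M[0,2])/M[0,0];b=(vv-M[1,2])/M[0,0];q=np.hypot(a,b);t=np.tan(q)/q
    D=C[:3,:3]@[a*t,-b*t,-1];return C[:3,3]+D*(((c-C[:3,3])@n)/(D@n))
g=cv2.cvtColor(f['p'],cv2.COLOR_RGB2GRAY)
for (cu,cv_,w) in((249,237,9),(248,187,14)):
    sub=g[cv_-w:cv_+w+1,cu-w:cu+w+1];b=(sub<sub.max()*.72)
    ys,xs=np.nonzero(b);print('well',cu-w+xs.mean(),cv_-w+ys.mean(),b.sum(),rp(cu-w+xs.mean(),cv_-w+ys.mean()))
print(np.median(z[(abs(x-.5)<.3)&(abs(z-.045)<.008)&(y<-.12)]))
mh=(abs(z-.130)<.006)&(u<200)&(v<250);r,_=rect(P,mh);print('housing',r,np.median(z[mh]))
mb=(abs(z-.045)<.005)&(u<345)&(u>140)&(v<250);r,mm=rect(P,mb);print('base',r,np.median(z[mm]))
# switch
ms=(z>.06)&(u>270)&(u<350)&(v>80)&(v<130);print('lever hi',z[ms].max(), P[102,329],P[103,297],P[102,310])
mk=(g<60)&(u>315)&(u<345)&(v>85)&(v<118)&(z>.08);print('knob',P[mk].mean(0),u[mk].mean(),v[mk].mean(),np.sort(z[mk])[-5:])
# vial_b cap
mc=(u>125)&(u<190)&(v>130)&(v<175)&(z>.185)&(z<.2);print('vialb',P[mc].mean(0),mc.sum())
cr=f['p'][140:262,190:350,::-1];cv2.imwrite('pics/c2.png',cv2.resize(cr,None,fx=4.8,fy=4.8,interpolation=2))
```

```text
plane [ 0.6    -0.2569  0.1365] [-0.101   0.4905  0.8656] tilt 30.050322907969868 az 101.64151549573342 4361 4648
face ((-9.456905364990234, -2.770580291748047), (85.75984191894531, 119.82029724121094), 89.99742126464844)
well 244.8 240.2 5 [ 0.6446 -0.2506  0.1382]
well 247.26497695852535 192.81566820276498 434 [ 0.5875 -0.2588  0.1361]
0.04515569867645386
housing ((576.1593627929688, -362.19183349609375), (226.43699645996094, 60.48371124267578), 11.83100700378418) 0.1301585097176497
base ((565.05517578125, -253.9189453125), (258.22320556640625, 185.6053466796875), 11.894367218017578) 0.045157609442279034
lever hi 0.47530019112726596 [ 0.468  -0.1947  0.1514] [ 0.4739 -0.2314  0.0798] [ 0.4704 -0.215   0.1085]
knob [ 0.4683 -0.1945  0.1523] 329.2355769230769 102.28846153846153 [0.4753 0.4753 0.4753 0.4753 0.4753]
vialb [ 0.5607 -0.366   0.1918] 599
```

View pics/c2.png

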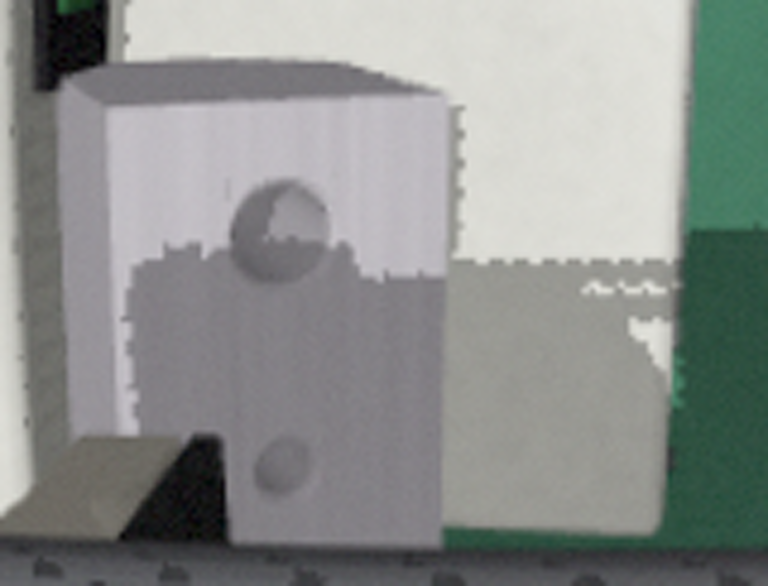

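Run:
```python
from h import *
f=np.load('w1.npz');T=f['T'];P=cloud('wrist',f['d'],T)
c=np.array([.6,-.2569,.1365]);n=np.array([-.1022,.4894,.866])
K=calibration('wrist');C=T@K['tool_from_camera'];M=K['mtx']
for uu,vv in((249.2,236.9),(248.3,188.1)):
    a=(uu-M[0,2])/M[0,0];b=(vv-M[1,2])/M[0,0];q=np.hypot(a,b);t=np.tan(q)/q
    D=C[:3,:3]@[a*t,-b*t,-1];print(C[:3,3]+D*(((c-C[:3,3])@n)/(D@n)))
    
hx=np.array([.2045,-.9789]);hy=np.array([.9789,.2045])
for nm,cc in(('housing centre x=91',(.5915,-.3585)),):print(nm,np.array(cc)-.091*hx)
# rack/probe from this view & top
for nm in('side0','top0'):
    g=np.load(nm+'.npz');Q=cloud(nm[:-1],g['d']);z=Q[...,2]
    m=(abs(z-.165)<.012)&(np.hypot(Q[...,0]-.547,Q[...,1]-.063)<.03)
    r=cv2.minAreaRect((Q[m][:,:2]*1000).astype(np.float32));print(nm,r,m.sum(),np.median(z[m]))
print(to([.55,0,.32]))
```

```text
[ 0.6403 -0.2465  0.1354]
[ 0.582  -0.2589  0.1355]
housing centre x=91 [ 0.5729 -0.2694]
side0 ((546.2850952148438, 65.22904205322266), (30.016130447387695, 28.640892028808594), 8.217072486877441) 139 0.16332741441491627
top0 ((549.0028686523438, 63.426414489746094), (29.525907516479492, 29.804655075073242), 4.9163994789123535) 100 0.16631730333727446
[-0.293  -3.954  18.3894]
```

Call:
move_arm([
  [[0, 0, 3, 0.14], [0, 0, 2, 0.14], [0, 0, 2, 0.14], [0, 0, 0, 0.14], [0, 0, 0, 0.14], [0, 0, 0, 0.14], [0, 0, 0, 0.14], [0, 0, 0, 0.14]],
])

```text
clock: 2.45
tool_pos: [0.5476, -0.1208, 0.3177]
orientation: [-123.4, 90.0, -83.8]
force: [0.8, -0.0, 1.0]
opening: 0.0876
```

Call:
move_arm([
  [[0, 0, 0, 0.14], [0, 0, 0, 0.14], [0, 0, 0, 0.14], [0, 0, 0, 0.136], [0, 0, 0, 0]],
])

```text
clock: 2.95
tool_pos: [0.5492, -0.1442, 0.3167]
orientation: [83.0, 88.3, 92.9]
force: [0.2, -0.6, -0.1]
opening: 0.0876
```

```bash
python3 -c "
from h import *
print(get_obs()['joint_pos'],pose(),to([.545,-.01,.28]))"
```

```text
[   3.8083    8.1645   -3.5243   -1.7574  -78.2896 -173.5537] [[-0.0015 -0.1719  0.9851  0.5492]
 [ 0.03    0.9847  0.1718 -0.1442]
 [-0.9995  0.0298  0.0037  0.3167]
 [ 0.      0.      0.      1.    ]] [ 4.0763 13.1767  1.879 ]
```

Call:
move_arm([
  [[0, 0, 0, -0.145], [0, 0, 0, -0.145], [0, 0, 0, -0.145], [0, 0, 0, -0.145], [0, 0, 0, -0.145], [0, 0, 0, -0.145], [0, 0, 0, -0.145], [0, 0, 0, -0.145]],
])

```text
clock: 3.75
tool_pos: [0.5491, -0.1424, 0.3168]
orientation: [15.9, 88.3, 92.8]
force: [0.5, -0.2, -0.3]
opening: 0.0874
```

Call:
move_arm([
  [[0, 0, 0, -0.145], [0, 0, 0, -0.145], [0, 0, 0, -0.145], [0, 0, 0, -0.145], [0, 0, 0, -0.145], [0, 0, 0, -0.145], [0, 0, 0, -0.145], [0, 0, 0, -0.145]],
])

```text
clock: 4.55
tool_pos: [0.5491, -0.1424, 0.3168]
orientation: [-50.5, 88.3, 92.8]
force: [-0.0, -0.1, -0.0]
opening: 0.0878
```

Call:
move_arm([
  [[0, 0, 0, -0.145], [0, 0, 0, -0.145], [0, 0, 0, -0.145], [0, 0, 0, -0.145], [0, 0, 0, -0.145], [0, 0, 0, -0.097], [0, 0, 0, 0]],
])

```text
clock: 5.25
tool_pos: [0.5492, -0.1423, 0.3169]
orientation: [-97.5, 88.3, 92.7]
force: [0.3, -0.4, 0.1]
opening: 0.0878
```

```bash
python3 -c "
from h import *
T=pose();print(get_obs()['clock'],get_obs()['joint_pos'],T,np.degrees(np.arctan2(T[1,2],T[0,2])),to([.5475,.0643,.25]))"
```

```text
5.25 [  4.0356   8.1041  -3.5986  -1.7176 -78.2627   6.5192] [[-0.0014  0.1772 -0.9842  0.5492]
 [ 0.0293 -0.9838 -0.1771 -0.1423]
 [-0.9996 -0.0291 -0.0038  0.3169]
 [ 0.      0.      0.      1.    ]] -169.79734317009306 [  7.2883 -20.1625  -3.4623]
```

Call:
move_arm([
  [[0, -4, -0.6, 0.03], [0, -4, -0.6, 0], [0, -4, -0.6, 0], [1.5, -4, -0.6, 0], [1.5, -4.1, -0.6, 0], [2, 0, 0, 0], [0, 0, 0, 0]],
])

```text
clock: 5.95
tool_pos: [0.5469, 0.0635, 0.2703]
orientation: [-86.7, 88.3, 101.7]
force: [-0.0, -0.1, -0.4]
opening: 0.0878
```

```bash
python3 snap.py w2
```

```text
6.0 [[-0.0059  0.1458 -0.9893  0.5469]
 [ 0.0284 -0.9889 -0.1459  0.0635]
 [-0.9996 -0.0289  0.0017  0.2703]
 [ 0.      0.      0.      1.    ]]
```

View pics/w2.png

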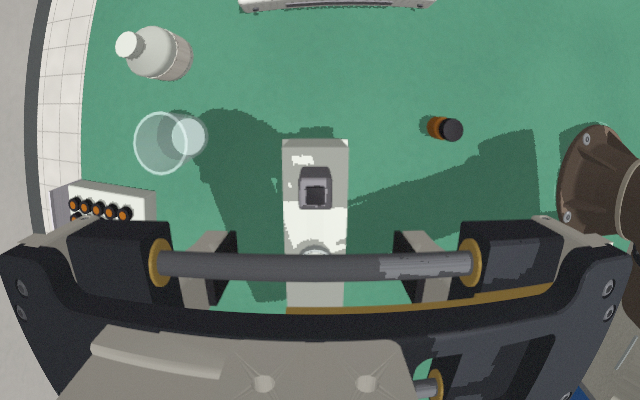

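Run:
```python
from h import *
f=np.load('w2.npz');T=f['T'];P=cloud('wrist',f['d'],T);z=P[...,2]
v,u=np.mgrid[:400,:640];w=(u>290)&(u<340)&(v>155)&(v<225)
for lo,hi in((.160,.1685),(.1685,.175)):
    m=w&(z>lo)&(z<hi);r=cv2.minAreaRect((P[m][:,:2]*1000).astype(np.float32));print(r,m.sum(),np.median(z[m]))
m=(abs(z-.105)<.004)&(u>270)&(u<360)&(v>130);print('rack',rect(P,m)[0],np.median(z[m]))
c=np.array([.5475,.0643,.121]);print(to(c))
```

```text
((546.9192504882812, 61.185302734375), (29.236623764038086, 29.140666961669922), 8.93525505065918) 751 0.16483410408912325
((546.0775756835938, 60.96408462524414), (14.706888198852539, 16.002281188964844), 8.149293899536133) 341 0.17100133875993478
rack ((542.9119262695312, 87.00770568847656), (70.62616729736328, 122.71281433105469), 8.371201515197754) 0.10511934316488589
[15.0991  0.2795  0.0149]
```

Call:
move_arm([
  [[2, 0.53, -0.1, 0], [3, 0, 0, 0], [3, 0, 0, 0], [3, 0, 0, 0], [2.5, 0, 0, 0], [1.43, 0, 0, 0], [0, 0, 0, 0]],
])

```text
clock: 6.7
tool_pos: [0.5496, 0.061, 0.1225]
orientation: [-90.7, 88.4, 97.6]
force: [0.6, -0.5, 0.5]
opening: 0.0877
```

Call:
move_arm([
  [[0, 0, 0, 0], [0, 0, 0, 0], [0, 0, 0, 0], [0, 0, 0, 0], [0, 0, 0, 0], [0, 0, 0, 0], [0, 0, 0, 0], [0, 0, 0, 0]],
], jaw=0)

```text
clock: 7.5
tool_pos: [0.5491, 0.0623, 0.1233]
orientation: [-91.5, 88.3, 96.9]
force: [-4.2, 1.6, 9.0]
opening: 0.0299
```

Call:
move_arm([
  [[-1, -0.03, 0, 0], [-1.5, -0.04, 0, 0], [-1.5, -0.04, 0, 0], [-1.5, -0.04, 0, 0], [-1.3, -0.04, 0, 0], [-0.6, -0.02, 0, 0], [0, 0, 0, 0], [0, 0, 0, 0]],
])

```text
clock: 8.3
tool_pos: [0.5502, 0.0623, 0.1986]
orientation: [-97.6, 88.3, 90.9]
force: [-6.2, -0.4, 9.4]
opening: 0.0301
```

Run:
```python
from h import *
o=get_obs();print(o['clock'],o['force'],pose())
p,d=snapshot('side');np.savez('s1.npz',p=p,d=d)
cv2.imwrite('pics/s1.png',cv2.resize(p[110:310,270:430,::-1],None,fx=3,fy=3,interpolation=2))
```

```text
8.3 [-6.2438 -0.4373  9.392 ] [[-0.0004  0.1477 -0.989   0.5502]
 [ 0.0294 -0.9886 -0.1477  0.0623]
 [-0.9996 -0.0291 -0.0039  0.1986]
 [ 0.      0.      0.      1.    ]]
```

View pics/s1.png

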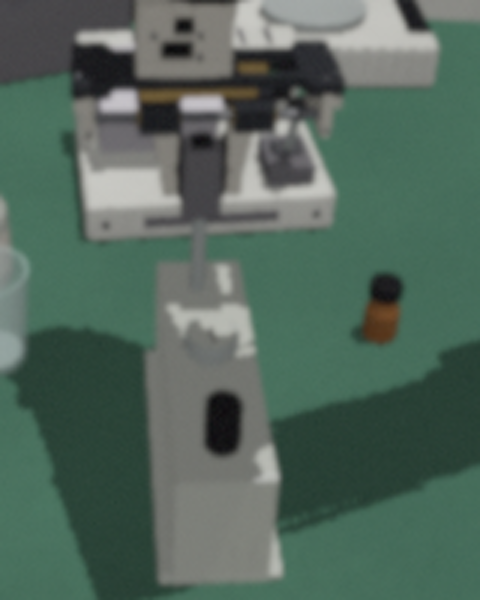

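Call:
move_arm([
  [[0.1, 0, 0.2, 0], [0.07, -1.02, 0, 0], [0.17, -1.01, 0, 0], [0.25, -1, 0, 0], [0, 0, 0, 0]],
])

```text
clock: 8.85
tool_pos: [0.5434, 0.0924, 0.1922]
orientation: [-95.0, 88.4, 93.5]
force: [-1.5, -2.2, 1.7]
opening: 0.03
```

Run:
```python
from h import *
o=get_obs();print(o['clock'],o['force'],o['tool_pos'])
p,d=snapshot('side')
cv2.imwrite('pics/s2.png',cv2.resize(p[110:310,270:430,::-1],None,fx=3,fy=3,interpolation=2))
```

```text
8.85 [-1.4785 -2.232   1.6605] [0.5434 0.0924 0.1922]
```

View pics/s2.png

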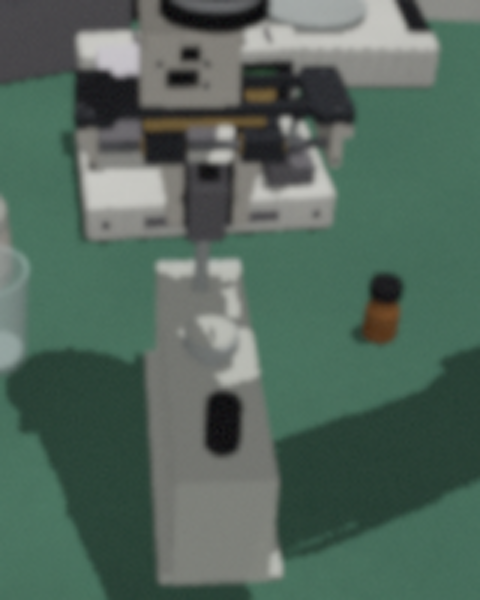

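Call:
move_arm([
  [[0.34, -0.98, 0, 0], [0.42, -0.95, 0, 0], [0.5, -0.92, 0, 0], [0, 0, 0, 0], [0, 0, 0, 0]],
])

```text
clock: 9.4
tool_pos: [0.5393, 0.1209, 0.1804]
orientation: [-95.5, 88.3, 92.9]
force: [-1.4, -1.0, -1.7]
opening: 0.0298
```

```bash
cat > tilt.py <<'E'
from h import *
# probe head front face + shaft from side depth
import sys
o=get_obs();T=pose(o);p,d=snapshot('side');P=cloud('side',d);g=T[:3,3]-.0188*T[:3,0]
print(o['clock'],o['force'],T[:3,3],'grip',g);np.savez(sys.argv[1],p=p,d=d,T=T)
zt=T[:3,2];a=(P-g)@zt;R=P-g
for nm,m in(('head',(abs(a)<.0125)&(R[...,2]<-.0)&(R[...,2]>-.035)&(np.linalg.norm(R,axis=-1)<.06)),
            ('shaft',(abs(a)<.012)&(R[...,2]<-.042)&(R[...,2]>-.09)&(np.linalg.norm(R[...,:2],axis=-1)<.09)&(P[...,2]>.115))):
    Q=P[m]
    if len(Q)<8:print(nm,len(Q));continue
    c=np.median(Q,0);
    for _ in range(5):
        w=Q[np.linalg.norm(Q-c,axis=1)<.05];c=w.mean(0);s,V=np.linalg.svd(w-c,full_matrices=False)[1:]
    if nm=='head':n=V[2]*np.sign(V[2][1]);print(nm,len(w),c,'normal',n,'tilt',np.degrees(np.arctan2(-n[2],n[1])))
    else:
        k=V[0]*np.sign(V[0][2]);print(nm,len(w),c,'axis',k,'tilt',np.degrees(np.arccos(k[2])),s/np.sqrt(len(w)))
E
python3 tilt.py t1.npz
```

```text
9.4 [-1.3723 -0.9767 -1.6539] [0.5393 0.1209 0.1804] grip [0.5394 0.1204 0.1992]
head 85 [0.5393 0.1216 0.1813] normal [-0.1224  0.8705 -0.4767] tilt 28.702876890293982
shaft 165 [0.5341 0.1585 0.1287] axis [ 0.1097 -0.9739  0.1989] tilt 78.5267889746349 [0.0122 0.0068 0.0035]
```

Call:
move_arm([
  [[-1.3, -0.75, 0, 0], [-1.3, -0.75, 0, 0], [-3, 0, 0, -0.06], [-3, 0, 0, 0], [-2, 2, 0, 0], [0, 4, 0, 0], [0, 4, 0, 0], [0, 4, 0, 0]],
])

```text
clock: 10.25
tool_pos: [0.5669, -0.0049, 0.2851]
orientation: [-105.3, 88.2, 86.7]
force: [1.4, -0.3, -1.0]
opening: 0.0301
```

```bash
python3 -c "
from h import *
T=pose();print(T,np.degrees(np.arctan2(T[1,2],T[0,2])),to([.6245,-.169,.2524]))"
```

```text
[[ 0.0018  0.2077 -0.9782  0.5669]
 [ 0.0306 -0.9777 -0.2076 -0.0049]
 [-0.9995 -0.0295 -0.0081  0.2851]
 [ 0.      0.      0.      1.    ]] -168.01889512652997 [ 2.7762 17.3397 -2.1974]
```

Call:
move_arm([
  [[0, 4, -0.5, 0], [0, 4, -0.5, 0], [0.5, 4, -0.5, 0], [1, 3.5, -0.5, 0], [0.5, 1.8, -0.2, 0], [0, 0, 0, 0], [0, 0, 0, 0]],
])

```text
clock: 10.95
tool_pos: [0.6236, -0.1682, 0.2587]
orientation: [-100.5, 88.3, 91.4]
force: [-0.0, 0.1, 0.2]
opening: 0.0297
```

```bash
python3 snap.py w3; python3 tilt.py t2.npz
python3 - <<'E'
from h import *
a=cv2.imread('pics/w3.png')[130:330,200:440];f=np.load('t2.npz');b=f['p'][80:200,270:390,::-1]
c=np.zeros((600,800,3),np.uint8);c[:333,:400]=cv2.resize(a,(400,333),interpolation=2);c[:400,400:]=cv2.resize(b,(400,400),interpolation=2)
cv2.imwrite('pics/c3.png',c)
E
```

```text
11.0 [[-0.0007  0.2059 -0.9786  0.6236]
 [ 0.0296 -0.9781 -0.2058 -0.1682]
 [-0.9996 -0.0292 -0.0054  0.2587]
 [ 0.      0.      0.      1.    ]]
11.0 [-0.127  -0.2855 -1.2244] [ 0.6236 -0.1678  0.259 ] grip [ 0.6236 -0.1683  0.2778]
head 81 [ 0.6229 -0.1667  0.2604] normal [-0.1996  0.8583 -0.4726] tilt 28.838227823912074
shaft 43 [ 0.6318 -0.2041  0.2107] axis [-0.0698  0.4821  0.8733] tilt 29.150257755307926 [0.0148 0.0032 0.0013]
```

View pics/c3.png

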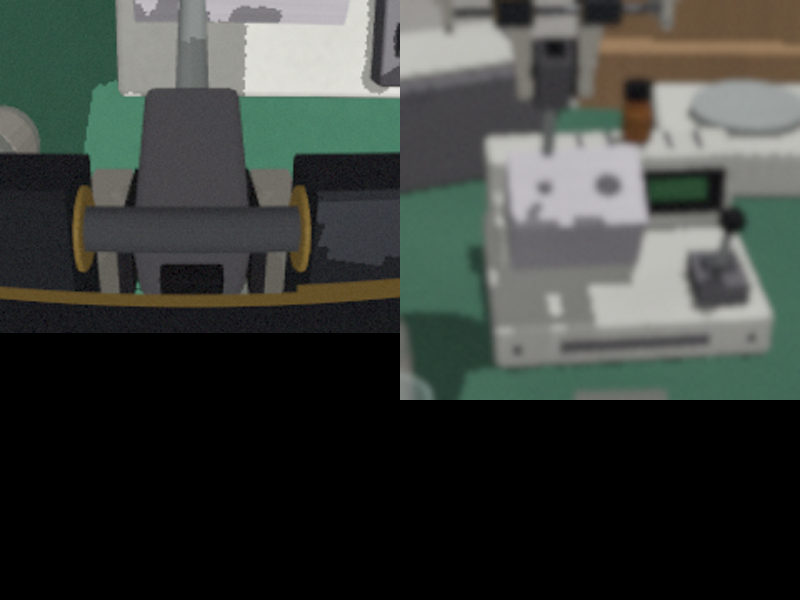

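Run:
```python
from h import *
f=np.load('w3.npz');T=f['T'];P=cloud('wrist',f['d'],T);g=T[:3,3]-.0188*T[:3,0]
f2=np.load('t2.npz');P2=cloud('side',f2['d']);
th=np.radians(29);hx=np.array([.2045,-.9789,0]);ax=-hx*np.sin(th)+np.array([0,0,np.cos(th)])
W=np.array([.6405,-.2465,.1352]);n=np.array([-.1022,.4894,.866])
for nm,Q in(('wrist',P),('side',P2)):
    R=Q-g;s=R@ax;r=np.linalg.norm(R-s[...,None]*ax,axis=-1)
    m=(s<-.045)&(s>-.125)&(r<.014);X=Q[m];C=calibration(nm)
    cam=((T@C['tool_from_camera']) if nm=='wrist' else C['T'])[:3,3]
    # surface points -> axis estimate: bin by s, mean point then push away from camera ~ 5mm
    k=(X-g)@ax;print(nm,m.sum(),'s range',np.percentile(k,[0,1,50,99]))
    L=[]
    for lo in np.arange(-.115,-.045,.01):
        b=X[(k>=lo)&(k<lo+.01)]
        if len(b)>4:
            c=b.mean(0);v=c-cam;v-=v@ax*ax;v/=np.linalg.norm(v);c=c+v*.006*.8;L.append(c);print(lo,len(b),c,'off', (c-g)@T[:3,2]*1000, ((c-g)-((c-g)@ax)*ax)@np.cross(T[:3,2],ax)*1000)
    L=np.array(L);c=L.mean(0);a=np.linalg.svd(L-c)[2][0];a*=np.sign(a[2]);tip=c+a*((-.117-(c-g)@ax)/(a@ax))
    e=tip-W;print('axis',a,'ang to n',np.degrees(np.arccos(a@n)),'tip',tip,'rel along n',e@n,'perp',(e-e@n*n)@-np.array(hx),(e-e@n*n)@np.array([.9789,.2045,0]))
    h=np.nonzero(m);print(h[1].min(),h[1].max(),h[0].min(),h[0].max())
im=f['p'][60:220,230:400,::-1];cv2.imwrite('pics/c4.png',cv2.resize(im,None,fx=3.5,fy=3.5,interpolation=2))
```

```text
wrist 1033 s range [-0.1163 -0.1114 -0.0738 -0.0472]
-0.115 88 [ 0.635  -0.2242  0.1848] off 0.7519427345749754 -4.56574337994384
-0.10500000000000001 122 [ 0.6345 -0.2202  0.1923] off 0.36937826238745836 -4.641350352613238
-0.09500000000000001 132 [ 0.6333 -0.2157  0.2012] off 0.5656239012901663 -4.927189126412676
-0.08500000000000002 150 [ 0.6322 -0.2111  0.2098] off 0.6281021503479416 -4.963965944833063
-0.07500000000000002 177 [ 0.6313 -0.2063  0.2189] off 0.5528958334795253 -5.136132106896386
-0.06500000000000003 202 [ 0.6305 -0.2014  0.2275] off 0.23372412768712378 -4.984863251572723
-0.055000000000000035 160 [ 0.6298 -0.1978  0.2356] off 0.1731043729803417 -5.6507533901035
axis [-0.0945  0.462   0.8818] ang to n 1.9422722187973849 tip [ 0.6359 -0.2281  0.1773] rel along n 0.045903758006044244 perp -0.004012345818934182 -0.0007514258075123857
305 324 123 182
side 51 s range [-0.1151 -0.1131 -0.0797 -0.0519]
-0.10500000000000001 10 [ 0.6333 -0.2201  0.1921] off 1.556681332517689 -4.260595169968573
-0.09500000000000001 6 [ 0.6326 -0.2148  0.2014] off 1.051367032622923 -4.148276510243642
-0.08500000000000002 9 [ 0.632  -0.2105  0.209 ] off 0.7885053923105967 -4.008374212579878
-0.07500000000000002 8 [ 0.6318 -0.205   0.2182] off -0.254684514375972 -3.7656681422000777
-0.06500000000000003 9 [ 0.6315 -0.2014  0.2266] off -0.7192030551905764 -4.686261042007619
axis [-0.0447  0.4811  0.8755] ang to n 3.4129663475178016 tip [ 0.6339 -0.2282  0.1771] rel along n 0.04591090837043199 perp -0.0036529565267975823 -0.0027133949020434873
313 316 114 127
```

View pics/c4.png

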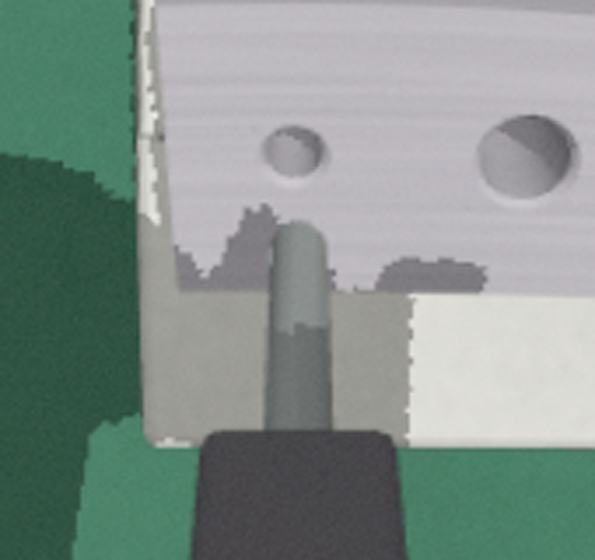

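Run:
```python
from h import *
f=np.load('w3.npz');T=f['T'];P=cloud('wrist',f['d'],T)
n=np.array([-.1022,.4894,.866]);hx=np.array([.2045,-.9789,0]);hy=np.array([.9789,.2045,0])
v,u=np.mgrid[:400,:640];m=(u>278)&(u<380)&(v>66)&(v<120)&(P[...,2]<.17)&(P[...,2]>.12)
off=np.median(P[m]@n);print('plane off',off,'from W',np.array([.6405,-.2465,.1352])@n, 'c1',np.array([.6,-.2569,.1365])@n)
K=calibration('wrist');C=T@K['tool_from_camera'];M=K['mtx']
def rp(uu,vv):
    a=(uu-M[0,2])/M[0,0];b=(vv-M[1,2])/M[0,0];q=np.hypot(a,b);t=np.tan(q)/q
    D=C[:3,:3]@[a*t,-b*t,-1];return C[:3,3]+D*((off-C[:3,3]@n)/(D@n))
for q in((230+295/3.5,60+153/3.5),(230+528/3.5,60+157/3.5)):print(rp(*q))
```

```text
plane off -0.06879739576918141 from W -0.069013 c1 -0.06883786
[ 0.6408 -0.2467  0.1356]
[ 0.5822 -0.2593  0.1358]
```

Call:
move_arm([
  [[0.23, -0.4, -0.1, 0], [1.28, 0.79, 0, 0], [1.28, 0.79, 0, 0], [0.85, 0.52, 0, 0], [0, 0, 0, 0], [0, 0, 0, 0]],
])

```text
clock: 11.65
tool_pos: [0.6276, -0.1842, 0.2206]
orientation: [-97.0, 88.3, 94.9]
force: [0.4, -0.3, -1.4]
opening: 0.0299
```

```bash
python3 snap.py w4
python3 - <<'E'
from h import *
f=np.load('w4.npz');T=f['T'];P=cloud('wrist',f['d'],T);g=T[:3,3]-.0188*T[:3,0];print(get_obs()['force'],g)
th=np.radians(29);hx=np.array([.2045,-.9789,0]);ax=-hx*np.sin(th)+np.array([0,0,np.cos(th)])
W=np.array([.6407,-.2466,.1354]);n=np.array([-.1022,.4894,.866])
print('g rel', (g-W)@n, (g-W)-((g-W)@n)*n)
im=f['p'][60:220,230:400,::-1];cv2.imwrite('pics/c5.png',cv2.resize(im,None,fx=3.5,fy=3.5,interpolation=2))
E
```

```text
11.7 [[-0.0025  0.2058 -0.9786  0.6276]
 [ 0.0294 -0.9782 -0.2058 -0.1842]
 [-0.9996 -0.0293 -0.0036  0.2206]
 [ 0.      0.      0.      1.    ]]
[-0.0147 -0.0809 -1.0006] [ 0.6277 -0.1848  0.2394]
g rel 0.12162890348904815 [-0.0006  0.0023 -0.0014]
```

View pics/c5.png

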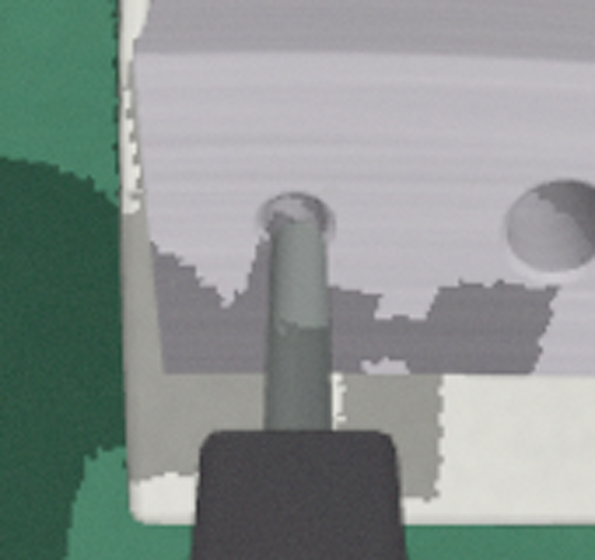

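Call:
move_arm([
  [[0.43, 0.26, -0.05, 0], [0.43, 0.26, 0, 0], [0.43, 0.26, 0, 0], [0, 0, 0, 0]],
])

```text
clock: 12.1
tool_pos: [0.6294, -0.1912, 0.207]
orientation: [-96.5, 88.3, 95.4]
force: [-0.3, -0.2, -1.3]
opening: 0.0297
```

Call:
move_arm([
  [[0.43, 0.26, 0, 0], [0.43, 0.26, 0, 0], [0.43, 0.26, 0, 0], [0.43, 0.26, 0, 0], [0, 0, 0, 0]],
])

```text
clock: 12.6
tool_pos: [0.6315, -0.2009, 0.1895]
orientation: [-96.3, 88.3, 95.6]
force: [0.8, 0.1, -1.2]
opening: 0.0298
```

Call:
move_arm([
  [[0.43, 0.26, 0, 0], [0.43, 0.26, 0, 0], [0.43, 0.26, 0, 0], [0.43, 0.26, 0, 0], [0, 0, 0, 0]],
])

```text
clock: 13.1
tool_pos: [0.6337, -0.2106, 0.1721]
orientation: [-96.6, 88.3, 95.3]
force: [-0.2, 0.3, -1.8]
opening: 0.0301
```

```bash
cat > rel.py <<'E'
from h import *
T=pose();g=T[:3,3]-.0188*T[:3,0];W=np.array([.6407,-.2466,.1354]);n=np.array([-.1022,.4894,.866])
print(get_obs()['clock'],get_obs()['force'],'to home',((g-W)@n-.037)*1000,'perp',((g-W)-((g-W)@n)*n)*1000)
E
python3 rel.py
```

```text
13.1 [-0.1969  0.2507 -1.821 ] to home 29.06544084343756 perp [-0.2007  3.0951 -1.7662]
```

Call:
move_arm([
  [[0.43, 0.26, 0, 0], [0.43, 0.26, 0, 0], [0.43, 0.26, 0, 0], [0.43, 0.26, 0, 0], [0, 0, 0, 0]],
])

```text
clock: 13.6
tool_pos: [0.6359, -0.2202, 0.1545]
orientation: [-97.0, 88.3, 94.9]
force: [-0.1, 1.4, -2.5]
opening: 0.0298
```

Call:
move_arm([
  [[0.26, 0.16, 0, 0], [0.26, 0.16, 0, 0], [0.09, 0.05, 0, 0], [0, 0, 0, 0]],
])

```text
clock: 14.0
tool_pos: [0.6368, -0.2232, 0.149]
orientation: [-98.4, 88.3, 93.5]
force: [-0.6, 4.2, -3.3]
opening: 0.0296
```

```bash
python3 rel.py
```

```text
14.0 [-0.6127  4.1787 -3.3387] to home 2.632538023017751 perp [ 0.1997  3.4369 -1.9147]
```

Call:
move_arm([
  [[0.13, 0.05, 0, 0], [0.13, 0.06, 0, 0], [0, 0, 0, 0]],
])

```text
clock: 14.3
tool_pos: [0.637, -0.2237, 0.1478]
orientation: [-99.6, 88.3, 92.4]
force: [-3.5, 7.9, 5.8]
opening: 0.0298
```

```bash
python3 rel.py
```

```text
14.3 [-3.4537  7.944   5.7929] to home 1.2813717218693386 perp [ 0.2695  3.5528 -1.9722]
```

Call:
move_arm([
  [[0, 0, 0, 0], [0, 0, 0, 0], [0, 0, 0, 0], [0, 0, 0, 0], [0, 0, 0, 0], [0, 0, 0, 0]],
], jaw=8)

```text
clock: 14.9
tool_pos: [0.6372, -0.2246, 0.1466]
orientation: [-98.9, 88.3, 93.0]
force: [-0.6, 0.6, -0.6]
opening: 0.072
```

Call:
move_arm([
  [[-2, 0, 0, 0], [-3, 0, 0, 0], [-4, 0, 0, 0], [-4, 0, 0, 0], [-2, 0, 0, 0], [0, 0, 0, 0], [0, 0, 0, 0]],
])

```text
clock: 15.6
tool_pos: [0.6373, -0.2287, 0.2967]
orientation: [-100.3, 88.3, 91.6]
force: [-0.5, 0.3, -0.2]
opening: 0.0798
```

```bash
python3 snap.py w5
python3 - <<'E'
from h import *
n=np.array([-.1022,.4894,.866]);hx=np.array([.2045,-.9789,0]);hy=np.array([.9789,.2045,0]);f3=np.cross(hy,n)
W=np.array([.6407,-.2466,.1354])
f=np.load('w5.npz');T=f['T'];P=cloud('wrist',f['d'],T);Ps=cloud('side',snapshot('side')[1])
for nm,Q in(('wrist',P),('side',Ps)):
    E=Q-W;s=E@n;a=E@hy;b=E@np.cross(n,hy)
    for lo,hi in((.055,.0635),(.0635,.072)):
        m=(s>lo)&(s<hi)&(abs(a)<.025)&(abs(b)<.03)
        if m.sum()>8:print(nm,lo,m.sum(),'s med/p90',np.median(s[m]),np.percentile(s[m],90),cv2.minAreaRect((np.c_[a[m],b[m]]*1000).astype(np.float32)))
    m=(s>.0635)&(s<.072)&(abs(a)<.02)&(abs(b)<.02)
    m=(s>.05)&(s<.072)&(abs(a)<.012)&(abs(b)<.012)
    m=(s>.05)&(s<.0645)&(abs(a)<.013)&(abs(b)<.013);X=Q[m]
    if len(X)>20:
        v=np.linalg.svd(X-X.mean(0),full_matrices=False)[2][2];v*=np.sign(v[2]);print('top normal vs n deg',np.degrees(np.arccos(v@n)),v)
    # lever knob
    k=(abs((Q-[.4683,-.1945,.14])@hx)<.05)&(abs((Q-[.4683,-.1945,.14])@hy)<.02)&(Q[...,2]>.1)&(Q[...,2]<.17);print('knob',k.sum(),Q[k].mean(0) if k.any() else '', Q[k][:,2].max() if k.any() else '')
T=pose();print(T[:3,3],T[:3,0])
cv2.imwrite('pics/c6.png',cv2.resize(f['p'][40:220,220:500,::-1],None,fx=2.8,fy=2.8,interpolation=2))
E
```

```text
15.65 [[-0.0009  0.2062 -0.9785  0.6373]
 [ 0.0298 -0.9781 -0.2062 -0.2287]
 [-0.9996 -0.0294 -0.0053  0.2967]
 [ 0.      0.      0.      1.    ]]
wrist 0.055 596 s med/p90 0.060182157402165815 0.06133870237874441 ((0.3510274887084961, 2.8655548095703125), (30.63475227355957, 29.170642852783203), 88.07185363769531)
wrist 0.0635 234 s med/p90 0.06632371790485722 0.06713365210713619 ((0.15317869186401367, 3.6870336532592773), (17.217084884643555, 14.645659446716309), 89.08039093017578)
top normal vs n deg 21.01303298083447 [-0.0393  0.1515  0.9877]
knob 290 [ 0.4745 -0.2023  0.1282] 0.14962919872848296
side 0.055 69 s med/p90 0.05998283314120336 0.06158220988055458 ((1.0955820083618164, 6.190878868103027), (30.182931900024414, 31.236387252807617), 5.852406978607178)
side 0.0635 23 s med/p90 0.06642273815303597 0.06844516259785698 ((-1.7966079711914062, 5.049497127532959), (20.05496597290039, 15.31164836883545), 12.305023193359375)
top normal vs n deg 3.379209886657776 [-0.1525  0.5108  0.846 ]
knob 75 [ 0.4682 -0.1896  0.1346] 0.1509288065527321
[ 0.6368 -0.2286  0.2952] [-0.0035  0.0301 -0.9995]
```

View pics/c6.png

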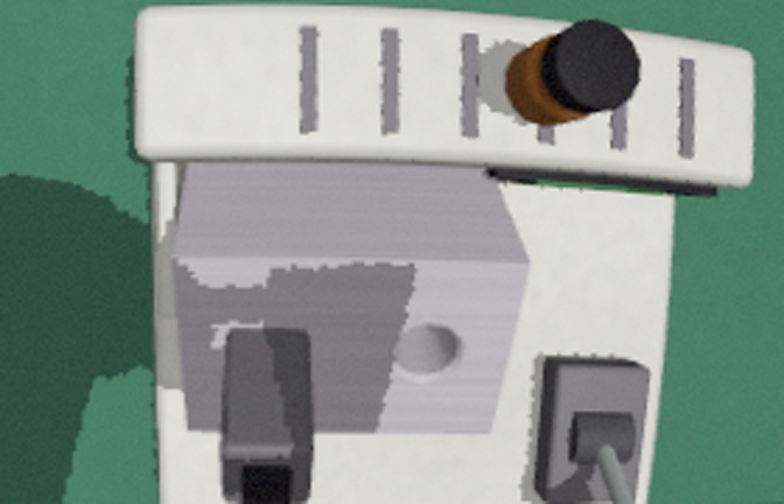

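Call:
move_arm([
  [[0, -1.8, 2.6, 0], [0, -1.8, 2.6, 0], [0, -1.8, 2.7, 0], [0, -1.8, 2.7, 0], [0, -1.8, 2.7, 0], [0, -1.8, 2.6, 0], [0, 0, 0, 0]],
], jaw=0)

```text
clock: 16.4
tool_pos: [0.4563, -0.1552, 0.2989]
orientation: [-98.4, 88.3, 93.6]
force: [0.7, -1.3, 0.3]
opening: 0.0296
```

```bash
python3 -c "
from h import *
T=pose();p=T[:3,3];print(p,p[:2]@[.2045,-.9789],p[:2]@[.9789,.2045],to([.4588,-.1504,.12]))"
```

```text
[ 0.4563 -0.1552  0.2989] 0.24519900704459083 0.4149109815104039 [17.8958  0.1219 -0.2672]
```

Call:
move_arm([
  [[3, 0, -0.25, 0], [4, 0, 0, 0], [4, 0, 0, 0], [4, 0, 0, 0], [2.9, 0.1, 0, 0], [0, 0, 0, 0], [0, 0, 0, 0]],
])

```text
clock: 17.1
tool_pos: [0.462, -0.1515, 0.12]
orientation: [-95.2, 88.3, 96.7]
force: [0.2, -0.2, 1.0]
opening: 0.0007
```

```bash
python3 -c "
from h import *
T=pose();p=T[:3,3];print(p,p[:2]@[.2045,-.9789],p[:2]@[.9789,.2045],get_obs()['opening'],get_obs()['force'])"
```

```text
[ 0.462  -0.1515  0.12  ] 0.24274093991988155 0.4212325072540163 0.0007015883274630423 [ 0.1912 -0.1657  1.0119]
```

Call:
move_arm([
  [[0, 1.5, 0, 0], [0, 1, 0, 0], [0, 1, 0, 0], [0, 1, 0, 0], [0, 1, 0, 0], [-0.1, 1, 0, 0], [0, 0, 0, 0]],
])

```text
clock: 17.8
tool_pos: [0.4756, -0.2161, 0.1192]
orientation: [-99.0, 88.3, 92.8]
force: [-0.3, 0.0, 0.1]
opening: 0.0005
```

Call:
move_arm([
  [[0, 0.8, 0, 0], [0, 0.8, 0, 0], [-0.1, 0.6, 0, 0], [0, 0, 0, 0]],
])

```text
clock: 18.2
tool_pos: [0.4801, -0.2371, 0.1195]
orientation: [-98.9, 88.3, 93.0]
force: [0.6, 0.1, 0.5]
opening: 0.0006
```

```bash
cat > lev.py <<'E'
from h import *
T=pose();p=T[:3,3];hx=np.array([.2045,-.9789]);hy=np.array([.9789,.2045]);print(p,p[:2]@hx,p[:2]@hy,get_obs()['force'])
for n in('wrist','side','top'):
    q,d=snapshot(n);Q=cloud(n,d,T);g=cv2.cvtColor(q,cv2.COLOR_RGB2GRAY)
    a=Q[...,:2]@hx;b=Q[...,:2]@hy
    k=(abs(b-.418)<.012)&(a>.265)&(a<.40)&(Q[...,2]>.1)&(Q[...,2]<.16)&(g<75)
    print(n,k.sum(),(np.percentile(a[k],[10,50,90]),np.percentile(Q[k][:,2],[10,50,90])) if k.any() else '')
E
python3 lev.py
```

```text
[ 0.4801 -0.2371  0.1195] 0.3302821432826368 0.4214337716744349 [0.6027 0.1307 0.491 ]
wrist 2150 (array([0.3468, 0.3593, 0.3658]), array([0.1425, 0.1489, 0.1523]))
side 17 (array([0.3182, 0.3199, 0.3224]), array([0.1291, 0.1411, 0.1497]))
top 0
```

Call:
move_arm([
  [[0, 0.4, 0, 0], [0, 0.4, 0, 0], [0, 0.2, 0, 0], [0, 0, 0, 0]],
])

```text
clock: 18.75
tool_pos: [0.4813, -0.2434, 0.1191]
orientation: [-97.5, 88.1, 94.3]
force: [-2.7, 19.4, 7.9]
opening: 0.0006
```

```bash
python3 lev.py
```

```text
[ 0.4813 -0.2434  0.1191] 0.33668226386494704 0.4213556999066772 [-2.7024 19.3643  7.9473]
wrist 2061 (array([0.352 , 0.3647, 0.3711]), array([0.1403, 0.1464, 0.1496]))
side 21 (array([0.326 , 0.3283, 0.3296]), array([0.1328, 0.1437, 0.1547]))
top 2 (array([0.3254, 0.3257, 0.326 ]), array([0.1407, 0.1437, 0.1467]))
```

Call:
move_arm([
  [[0, -1, 0, 0], [0, -2, 0, 0], [-2, -1.5, 0, 0], [-4, -1, 0, 0], [-4, 0, 0, 0], [-4, 0, 0, 0], [-2, 0, 0, 0], [0, 0, 0, 0]],
])

```text
clock: 19.7
tool_pos: [0.4724, -0.1977, 0.2847]
orientation: [-112.6, 88.4, 79.4]
force: [-0.5, -0.1, -1.0]
opening: 0.0008
```

```bash
python3 lev.py
python3 - <<'E'
from h import *
T=pose();n=np.array([-.1022,.4894,.866]);hy=np.array([.9789,.2045,0]);W=np.array([.6407,-.2466,.1354])
for nm in('wrist','top','side'):
    Q=cloud(nm,snapshot(nm)[1],T);E=Q-W;s=E@n;a=E@hy;b=E@np.cross(n,hy)
    m=(s>.055)&(s<.0635)&(abs(a)<.025)&(abs(b)<.03)
    if m.sum()>8:print(nm,m.sum(),np.median(s[m]),cv2.minAreaRect((np.c_[a[m],b[m]]*1000).astype(np.float32)))
    if nm=='wrist':continue
    Q0=cloud(nm,np.load(nm+'0.npz')['d'])
    for o,c,h in(('vialb',(.561,-.366),.19),('vial_a',(.42,.02),.058),('dial',(.535,.152),.131),('elec',(.52,.24),.145),('flacon',(.70,-.02),.125)):
        r=[]
        for X in(Q0,Q):
            m=(np.hypot(X[...,0]-c[0],X[...,1]-c[1])<.05)&(abs(X[...,2]-h)<.008);r.append((m.sum(),np.median(X[m],0) if m.any() else None))
        print(nm,o,*r)
o=get_obs();print(o['clock'],o['force'])
E
```

```text
[ 0.4724 -0.1977  0.2847] 0.29013071362958437 0.42205215528272844 [-0.4823 -0.0558 -1.0111]
wrist 510 (array([0.3518, 0.3597, 0.3682]), array([0.1431, 0.1471, 0.1499]))
side 48 (array([0.3462, 0.3519, 0.3594]), array([0.1323, 0.1419, 0.1471]))
top 0 
wrist 569 0.0600404976597034 ((-0.26261329650878906, 3.153188705444336), (30.023822784423828, 31.134634017944336), 89.617919921875)
top 57 0.05988004304817703 ((3.808534622192383, 4.721052169799805), (30.749540328979492, 30.19878387451172), 85.67632293701172)
top vialb (np.int64(87), array([ 0.5642, -0.364 ,  0.193 ])) (np.int64(0), None)
top vial_a (np.int64(27), array([ 0.3912, -0.0131,  0.0619])) (np.int64(0), None)
top dial (np.int64(143), array([0.5358, 0.152 , 0.1325])) (np.int64(141), array([0.5359, 0.152 , 0.1322]))
top elec (np.int64(60), array([0.523 , 0.2415, 0.146 ])) (np.int64(61), array([0.5229, 0.2415, 0.1454]))
top flacon (np.int64(0), None) (np.int64(0), None)
side 69 0.0589199082508919 ((1.0757951736450195, 5.363943099975586), (30.682140350341797, 31.58605194091797), 3.565284490585327)
side vialb (np.int64(46), array([ 0.5618, -0.358 ,  0.1898])) (np.int64(47), array([ 0.5618, -0.3582,  0.1896]))
side vial_a (np.int64(49), array([ 0.3886, -0.0075,  0.0586])) (np.int64(47), array([ 0.3887, -0.008 ,  0.0577]))
side dial (np.int64(209), array([0.5329, 0.1567, 0.1307])) (np.int64(205), array([0.533 , 0.1566, 0.1306]))
side elec (np.int64(112), array([0.5203, 0.2446, 0.1439])) (np.int64(105), array([0.5197, 0.2447, 0.1437]))
side flacon (np.int64(0), None) (np.int64(0), None)
20.0 [-0.157  -0.3371 -0.2148]
```

```bash
python3 -c "
from plant import *
close_job()"
```

```text
the job is handed in; nothing more can be done
```

The probe is fully home in the narrower well and let go, and the toggle switch is flipped all the way to the back. The job was handed in at about 20 s of the 51 s limit, and no verdict came back.

- **Method:** The moves allow no tilting of the tool. I gripped the probe upright, drew it nearly out of its rack hole, and swung it about 29° in the jaws with its tip held in the hole. I then slid it along the well's axis; the wrist force stayed around 10 N or less while inserting. I released it and pushed the lever over with closed fingers.
- **Probe:** The last wrist, top and side readings put the head's top 59–60 mm above the block's face, against 60 mm when home. I did not confirm the probe's angle well: fits to the head's top face disagreed, at 3° (side) and 21° (wrist). I took the 21° as contaminated by neighbouring surfaces. In the well the probe has only about 2° of play.
- **Switch:** It was pushed to its stop, where the force rose to 19 N. The lever's knob moved about 74–77 mm of an expected 77 mm and stayed there after I backed off.
- **Other things:** The dial, electrode and both vials measured as unmoved to about 1 mm. I did not re-measure the beaker, screwdriver or bottle, and my check for the bottle found no points, but the arm did not go near them.
- **Side effect:** An early spin ran into the last joint's limit and left the tool 1.7° off vertical. I allowed for this in the moves that followed.

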